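# Clamp the next rail upright in the tenoning jig

### The job

Two of the three rails standing on the bench already have their tongue cut at the top; take the one that is still square and stand it upright in the groove of the tenoning jig, foot right down on the groove floor and its narrow edge up against the end stop. Then throw the toggle clamp's lever over until the clamp is fully shut, with its pad holding the rail against the fence. The lime is soft and already planed: grip it with no more than about 60 N, set it down and slide it up to the stop gently, never pressing it against the jig with more than about 40 N, and leave everything else on the bench as it is.

Things in the scene. Friction and masses are not known exactly. Their poses are not given: they have to be found in the camera images.
- rail: the blank rail, still to be tenoned: plain pale lime wood, 60 x 28 mm in section, 150 mm tall, about 0.13 kg, standing on end, both ends square (the lowest 3 mm eased by 2 mm all round). Origin at the centre of its underside; x along the 60 mm width, y along the 28 mm thickness, z up. Either narrow edge may face the stop.
- jig: tenoning jig, screwed to the bench: plywood base 180 (x) x 220 (y) mm, 24 mm thick; origin at the centre of its underside, z up. A groove 34 mm wide and 12 mm deep runs along x, from the open -x end (x = -90 mm) to the stop (x = +40), between y = +33 and +67. The fence stands on its +y side, the toggle clamp on the -y side on a riser (y = -81 to -3 mm, top 44 mm above the bench).
- seat (a point): point on the groove floor, 12 mm above the bench, where the centre of the rail's underside must finally be: 30 mm from the stop's face, 14 mm from the fence's. Axes as the jig's. It lies 3 mm nearer to the fence (+y) than the groove's centre line: the groove leaves the rail 3 mm of play each side, and the closing clamp pushes the rail over to the fence, but not along x.
- fence_top (a point): middle of the top edge of the fence's face, which looks to the jig's -y and is flush with the groove's +y side. The fence is an upright plywood board 160 mm long (x), 18 mm thick, its top 100 mm above the bench, with gussets behind it. Axes as the jig's.
- stop_top (a point): point on the top edge of the end stop's face, over the groove's centre line. The face looks to the jig's -x; the stop is an upright wooden batten across the +x end of the groove, 26 mm thick (x), 52 mm wide (y), its top 100 mm above the bench. Axes as the jig's.
- clamp_lever (a joint): angle of the clamp's lever, rad: 0 = open, leaning back 45 degrees from upright to the jig's -y, away from the fence; grows as it swings up and over towards +y; the end of travel, 0.90, is 7 degrees past upright: fully shut. Starts at 0 to 0.2; stiff, it stays where it is left. About 5 N at the grip moves it, under 10 N once the pad is on the rail.
- lever_grip (a point): point on the lever's axis in its black grip, 70 mm from the pivot. The grip is round, 22 mm across, and runs along the lever from 38 to 84 mm from the pivot; the stem below it is 10 mm steel. It can be pushed over from behind (from its -y side) with closed fingers, or pinched from above.
- clamp_pivot (a point): centre of the lever's pivot, 72 mm above the bench; at x = +10, y = -40 mm in the jig's frame. The hinge axis is along the jig's x. Axes as the jig's.
- clamp_pad: the clamp's sprung round rubber pad, 22 mm across, 7 mm thick, 60 mm above the bench. Origin at the centre of its back; its y axis points to the fence, the way it is pushed (stroke 20 mm, in proportion to the lever's angle). With the lever open it is 6 mm or more short of the groove; shut on the rail it presses with about 9 N.
- done_a: finished rail, pale wood like the blank and of the same 60 x 28 mm section, standing on end, 150 mm tall, but with a tongue 60 mm wide, 10 mm thick and 25 mm tall at its top end. Origin at the centre of its underside, x along the 60 mm width, z up. To be left standing where it is.
- done_b: finished rail, pale wood like the blank and of the same 60 x 28 mm section, standing on end, 150 mm tall, but with a tongue 60 mm wide, 10 mm thick and 25 mm tall at its top end. Origin at the centre of its underside, x along the 60 mm width, z up. To be left standing where it is.
- offcut: bystander: notched offcut of brown wood, 95 x 45 x 40 mm, lying. Origin at the underside.
- screwdriver: bystander: screwdriver, 200 mm long, lying along its x.
- hammer: bystander: hammer, 280 mm long, lying along its x.
- try_square: bystander: try square, dark wooden stock 115 mm long with a steel blade 170 mm long, lying flat.
- glue: bystander: glue bottle, 60 mm across, 170 mm tall, standing. Origin at the centre of its underside.
Things that resemble listed ones, but are neither listed nor needed, are in the scene too. Leave any black look-alike of the rail alone.

How it is judged (in metres and radians):
On the way, in this order (a step that is already met when the one before it is completed fails the run):
1. the square rail stands in the groove, down on its floor and up against the stop (x of rail in the frame of seat between -0.003 and 0.003 m and y of rail in the frame of seat between -0.008 and 0.003 m and z of rail in the frame of seat between -0.003 and 0.003 m and angle between rail's own z axis and vertical below 0.04 rad and angle between the x axis of rail and the x axis of seat, either way round below 0.06 rad), for 0.2 s.
2. the clamp is shut on the rail (value of joint clamp_lever above 0.84 rad and contact force between clamp_pad and rail above 2 N), for 0.2 s.
At the end, for the whole second after the job is handed in: The square rail rests upright (2.3 degrees) and square to the groove (3.4 degrees), foot on its floor, edge within 3 mm of the stop, face within 3 mm of the fence; the lever is past 0.84 rad and the pad presses on the rail. Nothing else moved over 30 mm or tipped (all of step 2 and x of rail in the frame of seat between -0.003 and 0.003 m and y of rail in the frame of seat between -0.003 and 0.003 m and z of rail in the frame of seat between -0.003 and 0.003 m and angle between rail's own z axis and vertical below 0.04 rad and angle between the x axis of rail and the x axis of seat, either way round below 0.06 rad and linear speed of rail below 0.01 m/s); the robot touches nothing.
It fails at once if the rail is gripped too hard, with more than 65 N a finger (130 N over both) (contact force between the fingers and rail above 130 N).
It fails at once if the rail is knocked or pressed against the jig with more than 45 N (contact force between rail and jig above 45 N).
It fails at once if a finished rail is moved by more than 30 mm or tipped (distance of any of done_a, done_b from where it was at the start of the episode above 0.03 m or angle between any of done_a, done_b's own z axis and vertical above 0.25 rad).
It fails at once if the offcut, screwdriver, hammer, try square or glue bottle is moved by more than 30 mm or the bottle tipped (angle between glue's own z axis and vertical above 0.25 rad or distance of any of offcut, screwdriver, hammer, try_square, glue from where it was at the start of the episode above 0.03 m).
It also fails if it takes over 72 s, if anything falls off the work surface, if the arm or the gripper's body presses on something with over 40 N, if the wrist force passes 120 N, or if a joint passes its speed limit or range.

### The arm

A 6-joint arm with a two-finger parallel gripper is mounted at the origin on the work surface. World frame = base frame: x ahead of the robot, y to its left, z up, the work surface at z = 0. Lengths are in m, angles in degrees, forces in N, time in s.
With the tool pointing down it reaches from about 0.375 to 0.925 m from the base axis. Payload 5.7 kg.
Tool frame: the origin (TCP) lies on the mounting face of the last link; the fingertips stand 173 mm ahead of it and the grasp point (between the pads) lies 155 mm ahead of it; z points along the fingers, y is the direction in which the jaws open and shut (so a half turn about z gives the same grasp; the last joint's range is limited). The gripper opens to 85 mm and grips with 20 to 120 N. Pads are 22 mm wide; open, the fingers measure 114 mm over their backs; the gripper's body (76 mm by 85 mm) begins 54 mm behind the grasp point. The pads swing forward as they close: fully open they stand 13 mm farther back than shut.
Start: joints at [67.947, 20.558, 86.54, -0, 72.909, -6.595], TCP at [0.16, 0.578, 0.405] pointing down, gripper open.
Joint ranges: [-170.27, 170.27], [-57.76, 135], [12.27, 136.19], [-55.21, 235.2], [11.17, 155.16], [-170.74, 170.74]. Speed limits (degrees/s): [136.94, 136.94, 180, 180, 180, 180].

### API

Orientations are given as a 3x3 rotation matrix whose columns are the frame's x, y, z axes.
In Python, from bench import arm, eyes gives the robot as it stands. The module is installed in compiled form; this text tells all that it offers.
- The arm moves only by the tool play_rows, never from a script. Its argument "commands" is a list of rows, each a list of 3 entries, a list of its own where there are three numbers: the turn, a rotation vector about the tool's x, y, z in degrees, then the shift along the tool's x, y, z in cm, then the gripper command: -1 is fully open, 1 is shut, values between are in proportion. In form: [[[ax, ay, az], [x, y, z], gripper], ...]. A call has 1 to 12 rows; each row shifts and turns the commanded pose from where the row before left it, along the tool's axes as they then stand; what a row does not reach is not made up. A row lasts 1/10 s, in which the tool goes at most 50 mm and 8.59 degrees, less where a joint would pass 70% of its speed; a pose out of reach is approached as far as the arm can. A call with a gripper value outside its range is refused whole. The fingers move at their own pace and stop on an object; "newtons" is the grip in N (left out, the last holds). Time passes only in rows, so rows that do not move let the fingers close. It gives the time, the measured TCP pose, the force and the opening at its end, in the units of the state.
- arm.read_state(): the state, without advancing time (a new reading comes with each control period).
- eyes.grab_frame(name): name is "side" or "top" or "wrist"; returns (picture, depth): 400x640x3 uint8, blue, green, red; 400x640 float32, m along the optical axis (not along the pixel's ray), 0 where there is no reading.
- eyes.camera_model(name): a dict with "fx", "fy", "cx", "cy" (pixels), "world_to_cam" (4x4, takes a point from world to camera coordinates). Camera axes: x right, y down, z forward; pixel columns grow to the right and rows downward; lengths in m; the calibration is good to about 2 mm. A picture is of the moment at which its call begins: read the wrist's pose just before it. camera_model takes no time and is no camera call; for the wrist camera it gives the pose at the moment of the call.
- arm.job_done(): hands the job in, once; it reports no verdict.
The state is a dict: "clock": time; "qpos": joint angles; "qd": joint speeds; "joint_efforts": joint torques, N m; "tcp_pos": TCP position; "tool_rot": TCP orientation; "wrist_force": force on the tool from outside, world axes, zero at the start; "ft_torque": the same for the moment, N m; "gripper_width": finger opening in m.
Only numpy, scipy, OpenCV 4.12 (cv2) and the standard library are available. Lean on these libraries where they do the work, as an engineer would, in place of code of your own. Each camera call takes 0.05 s, during which the arm holds its last target.

## Working session

There is one attempt and no reset: what is moved stays moved. The work goes in short steps, Python scripts to look and compute and a tool call to move; the robot and the scene stay as the last step left them, time stands still between calls to the robot, and variables do not carry over. Pictures are saved under pics/ and viewed, and the job is handed in when it is done.

Besides the shell and the picture viewer there is one more tool, called after "Call:" by a JSON object that holds its "api" and its "payload". play_rows: Moves the arm, as the interface text tells. Its arguments: {"type":"object","properties":{"commands":{"type":"array","items":{"type":"array"}},"newtons":{"type":"number"}},"required":["commands"]}

```bash
mkdir -p pics; cat > h.py <<'E'
import numpy as np,cv2
from bench import arm,eyes
def grab(n,tag):
    m=eyes.camera_model(n); p,d=eyes.grab_frame(n)
    cv2.imwrite(f'pics/{tag}.png',p); np.savez(f'{tag}.npz',p=p,d=d,K=[m['fx'],m['fy'],m['cx'],m['cy']],T=m['world_to_cam'])
def load(tag):
    z=np.load(f'{tag}.npz'); return z['p'],z['d'],z['K'],z['T']
def cloud(tag):
    p,d,K,T=load(tag); v,u=np.mgrid[0:d.shape[0],0:d.shape[1]]
    c=np.stack([(u-K[2])/K[0]*d,(v-K[3])/K[1]*d,d,np.ones_like(d)],-1)
    w=c@np.linalg.inv(T).T; w=w[...,:3]; w[d==0]=np.nan; return w
def crop(tag,u0,v0,u1,v1,s,out):
    p=load(tag)[0]; cv2.imwrite(f'pics/{out}.png',cv2.resize(p[v0:v1,u0:u1],None,fx=s,fy=s,interpolation=cv2.INTER_CUBIC))
E
python3 - <<'E'
from h import *
grab('side','s0');grab('top','t0')
s=arm.read_state();print(s)
for n in('s0','t0'):print(load(n)[2:])
E
```

```text
{'clock': 0.1, 'qpos': array([ 6.79443940e+01,  2.05942785e+01,  8.65956092e+01,  1.43429379e-03,
        7.29071397e+01, -6.59561261e+00]), 'qd': array([-0.0005792 , -0.05260146, -0.10145601, -0.01707356,  0.06611501,
       -0.00041398]), 'joint_efforts': array([ 3.37685760e-04, -5.28650916e+01, -2.79348207e+01, -2.92951718e-04,
        5.20426736e-03,  3.69736881e-05]), 'tcp_pos': array([0.15982211, 0.57796927, 0.40391375]), 'tool_rot': array([[-9.63814778e-01,  2.66572018e-01, -6.58075953e-04],
       [ 2.66572741e-01,  9.63813539e-01, -1.56053441e-03],
       [ 2.18267706e-04, -1.67949124e-03, -9.99998566e-01]]), 'wrist_force': array([-0.42853528, -0.40522233, -0.31160857]), 'ft_torque': array([ 0.01639782,  0.00179624, -0.04372442]), 'gripper_width': 0.0851361475654672}
(array([380.60669126, 380.60669126, 312.05630571, 200.07608748]), array([[ 0.82348704, -0.56705398,  0.01785724, -0.46387576],
       [-0.39849713, -0.60053586, -0.69322198,  0.25952204],
       [ 0.4038182 ,  0.56374326, -0.72050288,  0.90149747],
       [ 0.        ,  0.        ,  0.        ,  1.        ]]))
(array([507.6449632 , 507.6449632 , 323.42145557, 205.73086962]), array([[ 0.0070267 , -0.99967377,  0.02455549, -0.04302367],
       [-0.98541958, -0.01109689, -0.16977959,  0.52669118],
       [ 0.16999669, -0.02300447, -0.98517609,  1.33036425],
       [ 0.        ,  0.        ,  0.        ,  1.        ]]))
```

View pics/s0.png

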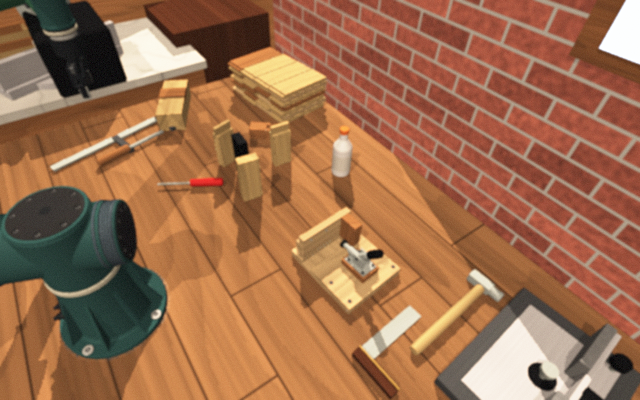

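View pics/t0.png

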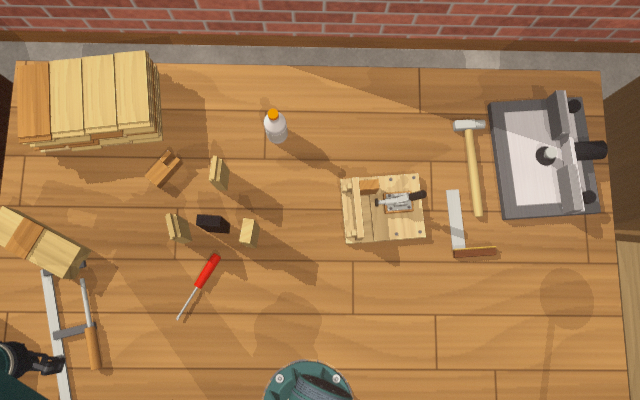

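The side view shows upright pale pieces at (223,145), (249,177) and (280,145), plus a black look-alike at (240,147). The jig is at (345,262). In the top view the rails are at (217,170), (176,228) and (248,231), the black one is at (212,224) and the jig is at (384,208). I'll enlarge these next.

```bash
python3 - <<'E'
from h import *
crop('s0',190,100,320,220,5,'s0c')
crop('t0',140,140,280,260,5,'t0c')
crop('t0',325,155,440,260,6,'t0j')
crop('s0',280,195,410,315,5,'s0j')
E
```

```text
(no output)
```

View pics/s0c.png

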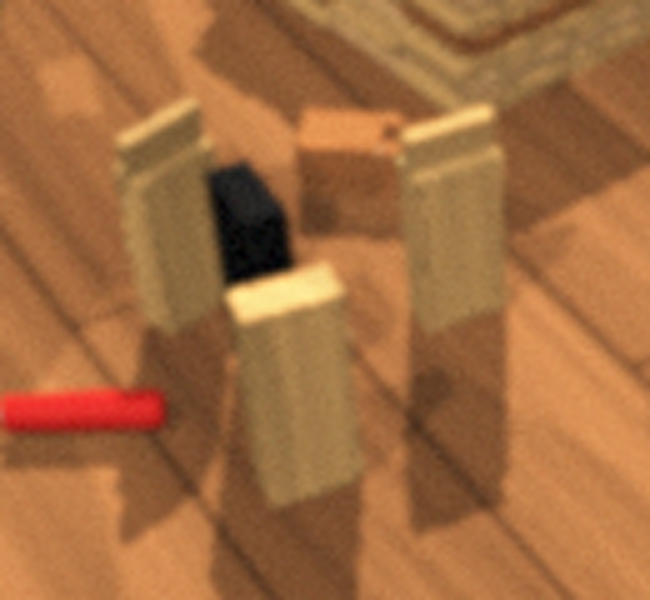

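View pics/t0c.png

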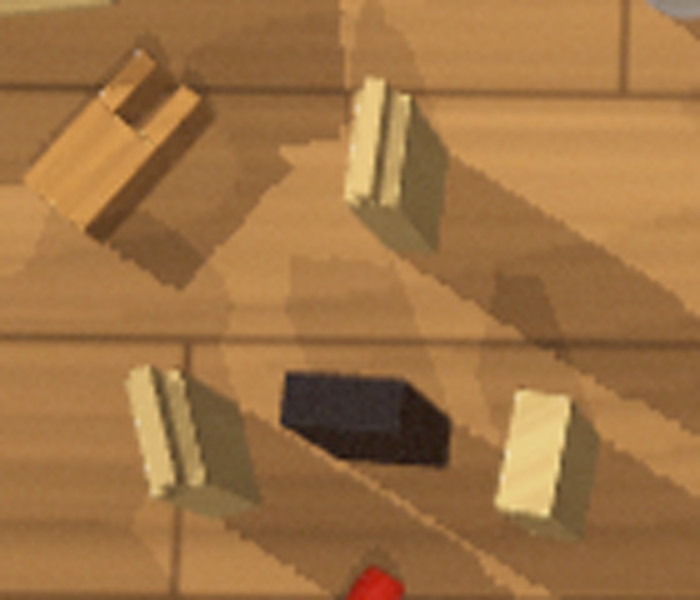

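View pics/t0j.png

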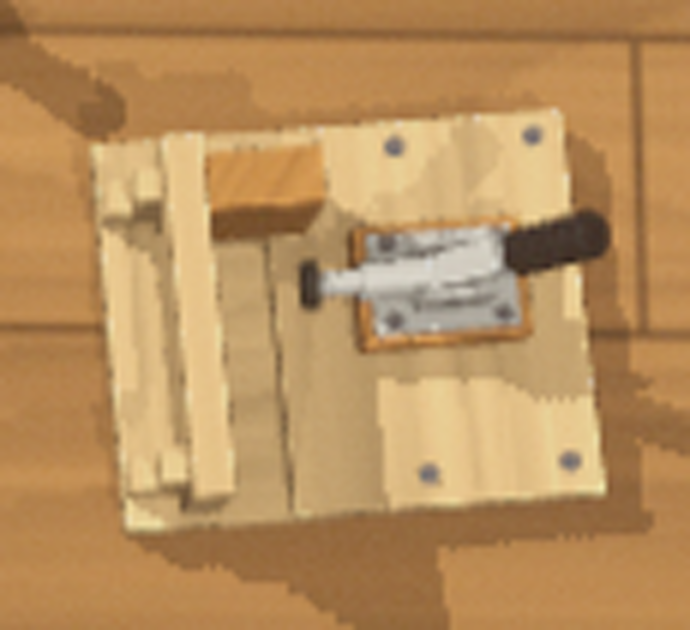

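View pics/s0j.png

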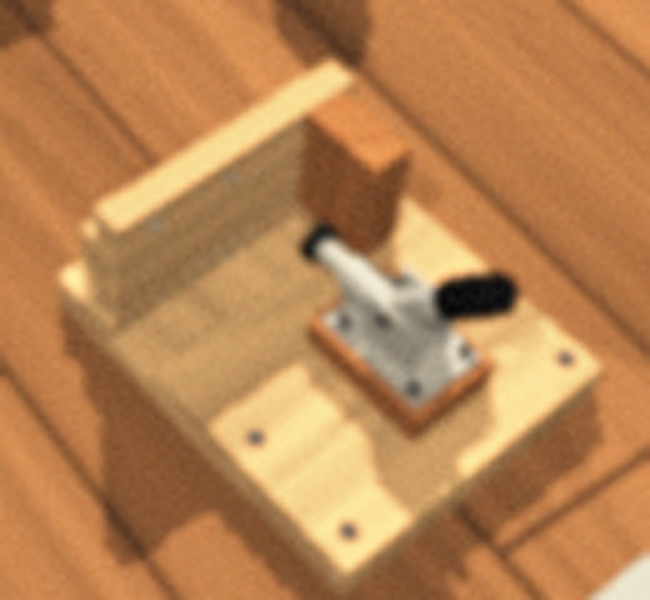

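Candidates in the top view: (217,170) and (176,228) both show a stepped tongue, (212,224) is black, and (248,231) has a plain square top. Both crops confirm (248,231) as the blank. The jig's stop is at the far (+x) end, and the lever leans to the right (jig -y). Next I'll measure with depth.

```bash
python3 - <<'E'
from h import *
w=cloud('t0')
def rect(u0,v0,u1,v1,zlo,zhi):
    a=w[v0:v1,u0:u1].reshape(-1,3);a=a[(a[:,2]>zlo)&(a[:,2]<zhi)]
    r=cv2.minAreaRect((a[:,:2]*1000).astype(np.float32)); print(len(a),np.round(a.mean(0),4),'med z',np.median(a[:,2]),r); return a
for n,b in dict(blank=(235,212,265,255),a=(205,150,232,195),b=(160,205,195,250)).items():
    print(n);rect(*b,0.14,0.16)
print('fencestop top');f=rect(340,170,440,255,0.093,0.107)
print('base');rect(335,165,440,255,0.018,0.03)
print('lever');l=rect(395,180,440,215,0.08,0.2)
for v in range(186,204,3):print(v,[tuple(np.round(w[v,u],3)) for u in range(405,428,5)])
# direct corner pixels -> world at given z
p,d,K,T=load('t0');R,t=T[:3,:3],T[:3,3];C=-R.T@t
def pz(u,v,z):
    r=R.T@np.array([(u-K[2])/K[0],(v-K[3])/K[1],1]);return C+r*(z-C[2])/r[2]
o=(325,155)
for n,(x,y,z) in dict(bl=(92,145,.024),br=(563,110,.024),fr=(605,493,.024),fl=(125,532,.024),stopfaceL=(212,212,.1),stopR=(322,205,.1),fenceNearFaceEdge=(233,492,.1),fenceFar=(203,133,.1),).items():
    print(n,np.round(pz(o[0]+x/6,o[1]+y/6,z),4))
for x,y in((517,390),(572,397),(553,518),(497,510)):print('rail',np.round(pz(140+x/5,140+y/5,.15),4))
E
```

```text
blank
288 [0.446  0.1538 0.15  ] med z 0.15032319616313683 ((446.1714172363281, 153.87881469726562), (28.7521915435791, 60.19242858886719), 81.1741943359375)
a
118 [0.6047 0.2421 0.1494] med z 0.14987091594320834 ((605.5576171875, 242.32638549804688), (10.686577796936035, 60.15414810180664), 85.80858612060547)
b
122 [0.4574 0.3413 0.1495] med z 0.1501358579042137 ((456.95745849609375, 341.64990234375), (60.565303802490234, 11.465256690979004), 17.796937942504883)
fencestop top
659 [ 0.5347 -0.1414  0.1002] med z 0.10034076845879647 ((522.2203979492188, -191.14459228515625), (159.91522216796875, 149.0114288330078), 5.225699424743652)
base
2864 [ 0.5223 -0.2167  0.0243] med z 0.024424918259533634 ((528.70654296875, -201.73623657226562), (180.802978515625, 220.97946166992188), 5.071983814239502)
lever
225 [ 0.5433 -0.2654  0.1134] med z 0.11648729657337786 ((545.103515625, -263.48748779296875), (26.028406143188477, 71.08068084716797), 7.069647789001465)
186 [(np.float64(0.589), np.float64(-0.266), np.float64(0.024)), (np.float64(0.589), np.float64(-0.279), np.float64(0.025)), (np.float6
[... 1365 characters left out ...]
np.float64(-0.004))]
201 [(np.float64(0.536), np.float64(-0.253), np.float64(0.084)), (np.float64(0.542), np.float64(-0.274), np.float64(0.049)), (np.float64(0.546), np.float64(-0.292), np.float64(0.027)), (np.float64(0.546), np.float64(-0.305), np.float64(0.028)), (np.float64(0.552), np.float64(-0.326), np.float64(0.001))]
bl [ 0.6063 -0.0852  0.024 ]
br [ 0.6258 -0.305   0.024 ]
fr [ 0.4466 -0.3198  0.024 ]
fl [ 0.4267 -0.1005  0.024 ]
stopfaceL [ 0.5597 -0.1334  0.1   ]
stopR [ 0.5634 -0.1816  0.1   ]
fenceNearFaceEdge [ 0.437  -0.1418  0.1   ]
fenceFar [ 0.595  -0.1296  0.1   ]
rail [0.4759 0.1626 0.15  ]
rail [0.4727 0.1353 0.15  ]
rail [0.4124 0.1428 0.15  ]
rail [0.4161 0.1704 0.15  ]
```

Call:
{"api": "play_rows", "payload": {"commands": [[[0,0,0],[-3.54,-3.02,0],-1],[[0,0,0],[-3.54,-3.02,0],-1],[[0,0,0],[-3.54,-3.02,0],-1],[[0,0,0],[-3.54,-3.02,0],-1],[[0,0,0],[-3.54,-3.02,0],-1],[[0,0,0],[-3.54,-3.02,0],-1],[[0,0,0],[-3.54,-3.02,0],-1],[[0,0,0],[-3.54,-3.02,0],-1],[[0,0,0],[-3.54,-3.02,0],-1],[[0,0,0],[-3.54,-3.02,0],-1],[[0,0,0],[-3.54,-3.02,0],-1],[[0,0,-7.5],[0,0,0],-1]], "newtons": 40}}

```text
clock: 1.3
tcp_pos: [0.4497, 0.1502, 0.4048]
tool_rot: [[-0.99, 0.142, 0.002], [0.142, 0.99, -0.002], [-0.002, -0.002, -1.0]]
wrist_force: [-0.7, -0.5, 0.2]
gripper_width: 0.0855
```

```bash
cat >> h.py <<'E'
def tgt(p,yaw_y,s=None):
    """deltas (cm, deg) from measured pose to TCP p with tool y at yaw_y deg, tool down"""
    s=s or arm.read_state(); R=s['tool_rot']; d=R.T@(np.array(p)-s['tcp_pos'])*100
    a=np.radians(yaw_y); y=np.array([np.cos(a),np.sin(a),0]);z=np.array([0,0,-1.]);Rt=np.stack([np.cross(y,z),y,z],1)
    rv=np.degrees(cv2.Rodrigues(R.T@Rt)[0].ravel())
    print('t',round(s['clock'],2),'tcp',np.round(s['tcp_pos'],4),'shift cm',np.round(d,2),'turn',np.round(rv,2),'F',np.round(s['wrist_force'],1),'w',round(s['gripper_width'],4)); return d,rv
def rect(w,u0,v0,u1,v1,zlo,zhi):
    a=w[v0:v1,u0:u1].reshape(-1,3);a=a[(a[:,2]>zlo)&(a[:,2]<zhi)]
    r=cv2.minAreaRect((a[:,:2]*1000).astype(np.float32)); print(len(a),np.round(a.mean(0),4),'med z',round(np.median(a[:,2]),4),r); return a
E
python3 - <<'E'
from h import *
grab('wrist','w1'); print(load('w1')[3]); tgt([.446,.1538,.4],82)
E
```

```text
[[ 0.14255572  0.98978586 -0.00135009 -0.21223347]
 [ 0.9352281  -0.13425108  0.32760501 -0.44304478]
 [ 0.32407756 -0.04796461 -0.94481381  0.24272806]
 [ 0.          0.          0.          1.        ]]
t 1.35 tcp [0.4482 0.1519 0.4045] shift cm [0.25 0.16 0.45] turn [-0.03  0.01  0.4 ] F [ 0.4 -0.1  0.7] w 0.0852
```

View pics/w1.png

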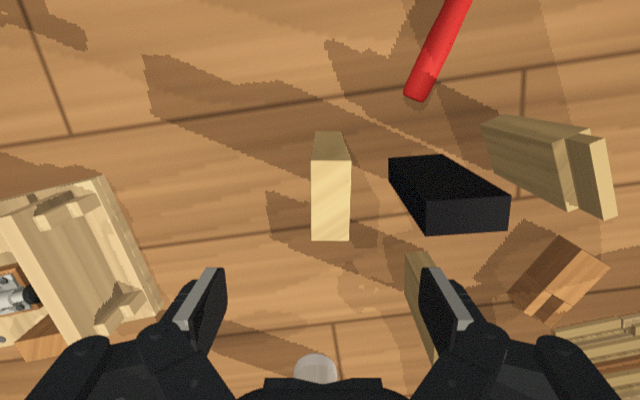

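The wrist view shows the blank's square top with corners at (312,160), (350,160), (349,240) and (311,240). The black look-alike is to its right at (448,195). I'll measure both from this frame.

```bash
python3 - <<'E'
from h import *
w=cloud('w1')
rect(w,295,135,365,255,.143,.16)
rect(w,380,145,520,245,.02,.14)
b=w[145:245,380:520].reshape(-1,3);print(np.nanmin(b[b[:,2]>.02],0),np.nanmax(b,0))
p,d,K,T=load('w1');R,t=T[:3,:3],T[:3,3];C=-R.T@t
for u,v in((311.5,160),(350.5,160),(349.5,240.5),(311,240.5)):
    r=R.T@np.array([(u-K[2])/K[0],(v-K[3])/K[1],1]);print(np.round(C+r*(.15-C[2])/r[2],4))
crop('w1',290,120,370,260,4,'w1c')
E
```

```text
3253 [0.4429 0.1561 0.1504] med z 0.1505 ((444.9469909667969, 155.87051391601562), (28.132102966308594, 59.78618621826172), 81.39608001708984)
4392 [0.4599 0.2613 0.0825] med z 0.0817 ((462.0824279785156, 280.8839111328125), (119.70317840576172, 46.52008819580078), 86.27204132080078)
[0.44160842 0.21988226 0.02000938] [0.58500071 0.37328867 0.15258468]
[0.4136 0.1476 0.15  ]
[0.4173 0.1736 0.15  ]
[0.4766 0.1659 0.15  ]
[0.4726 0.1381 0.15  ]
```

View pics/w1c.png

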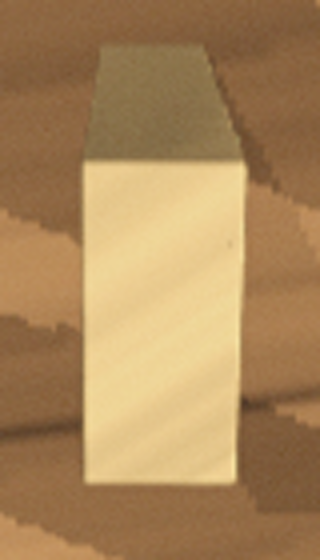

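```bash
python3 - <<'E'
from h import *
tgt([.4455,.1552,.277],81.8)
E
```

```text
t 1.35 tcp [0.4482 0.1519 0.4045] shift cm [ 0.32  0.3  12.75] turn [-0.03  0.01  0.6 ] F [ 0.4 -0.1  0.7] w 0.0852
```

Call:
{"api": "play_rows", "payload": {"commands": [[[0,0,0],[0.14,0.12,0],-0.41],[[0,0,0],[0,0,2],-0.41],[[0,0,0],[0,0,2],-0.41],[[0,0,0],[0,0,0],-0.41],[[0,0,0],[0,0,0],-0.41],[[0,0,0],[0,0,0],-0.41]], "newtons": 40}}

```text
clock: 1.95
tcp_pos: [0.4455, 0.1563, 0.3656]
tool_rot: [[-0.99, 0.138, 0.001], [0.138, 0.99, 0.0], [-0.001, 0.0, -1.0]]
wrist_force: [-1.0, 0.1, -0.1]
gripper_width: 0.06
```

```bash
python3 - <<'E'
from h import *
tgt([.4455,.1552,.277],81.8);grab('wrist','w2')
w=cloud('w2');m=(w[...,2]>.143)&(w[...,2]<.158)&(abs(w[...,0]-.445)<.05)&(abs(w[...,1]-.155)<.03);a=w[m];print(a.mean(0),cv2.minAreaRect((a[:,:2]*1000).astype(np.float32)))
E
```

```text
t 1.95 tcp [0.4455 0.1563 0.3656] shift cm [-0.   -0.12  8.86] turn [0.02 0.07 0.25] F [-1.   0.1 -0.1] w 0.06
[0.44267527 0.15618152 0.15032273] ((445.2813415527344, 155.7642364501953), (28.025014877319336, 61.01498031616211), 81.39013671875)
```

View pics/w2.png

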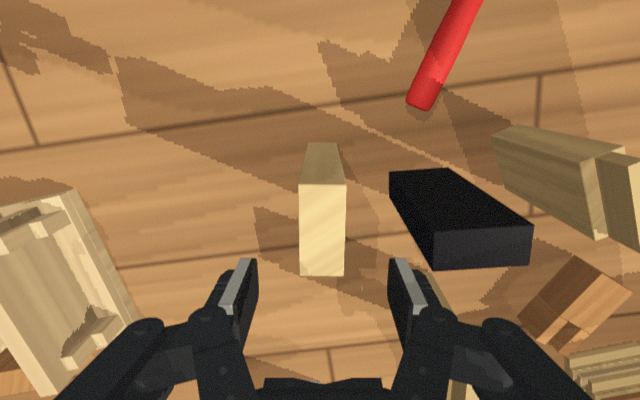

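The rail sits centred between the fingers: rail at u≈323, finger midpoint at u≈322. I'll lower and close.

Call:
{"api": "play_rows", "payload": {"commands": [[[0,0,0],[0,0,2.5],-0.41],[[0,0,0],[0,0,2.5],-0.41],[[0,0,0],[0,0,2.5],-0.41],[[0,0,0],[0,0,1.3],-0.41],[[0,0,0],[0,0,0],-0.41],[[0,0,0],[0,0,0],1],[[0,0,0],[0,0,0],1],[[0,0,0],[0,0,0],1],[[0,0,0],[0,0,0],1],[[0,0,0],[0,0,0],1],[[0,0,0],[0,0,0],1],[[0,0,0],[0,0,0],1]], "newtons": 40}}

```text
clock: 3.2
tcp_pos: [0.4463, 0.1558, 0.278]
tool_rot: [[-0.99, 0.138, 0.003], [0.138, 0.99, 0.0], [-0.003, 0.001, -1.0]]
wrist_force: [-0.5, -1.1, 7.4]
gripper_width: 0.0276
```

Call:
{"api": "play_rows", "payload": {"commands": [[[0,0,0],[0,0,-2],1],[[0,0,0],[0,0,-3.5],1],[[0,0,0],[0,0,-4],1],[[0,0,0],[0,0,-3.5],1],[[0,0,0],[-1.42,-3.69,0],1],[[0,0,0],[-1.42,-3.69,0],1],[[0,0,0],[-1.42,-3.69,0],1],[[0,0,0],[-1.42,-3.69,0],1],[[0,0,0],[-1.42,-3.69,0],1],[[0,0,0],[-1.42,-3.69,0],1],[[0,0,0],[-1.42,-3.69,0],1],[[0,0,0],[-1.42,-3.69,0],1]]}}

```text
clock: 4.4
tcp_pos: [0.5169, -0.1539, 0.4069]
tool_rot: [[-0.99, 0.139, 0.0], [0.139, 0.99, 0.0], [-0.0, 0.0, -1.0]]
wrist_force: [0.2, -0.4, -0.9]
gripper_width: 0.0277
```

Call:
{"api": "play_rows", "payload": {"commands": [[[0,0,-6.4],[0,0,0],1],[[0,0,-6.4],[0,0,0],1],[[0,0,0],[0,0,0],1],[[0,0,0],[0,0,0],1],[[0,0,0],[0,0,0],1]]}}

```text
clock: 4.9
tcp_pos: [0.517, -0.1521, 0.4068]
tool_rot: [[-0.997, -0.083, -0.0], [-0.083, 0.997, -0.0], [0.0, -0.0, -1.0]]
wrist_force: [0.0, 0.2, -1.8]
gripper_width: 0.028
```

```bash
python3 - <<'E'
from h import *
tgt([.518,-.1526,.41],94.9)
for n,t in(('wrist','w3'),('side','s3'),('top','t3')):grab(n,t)
crop('s3',260,130,420,320,3,'s3c');crop('t3',310,140,440,260,6,'t3c')
E
```

```text
t 4.9 tcp [ 0.517  -0.1521  0.4068] shift cm [-0.1  -0.06 -0.32] turn [-0.01 -0.   -0.16] F [ 0.   0.2 -1.8] w 0.028
```

View pics/w3.png

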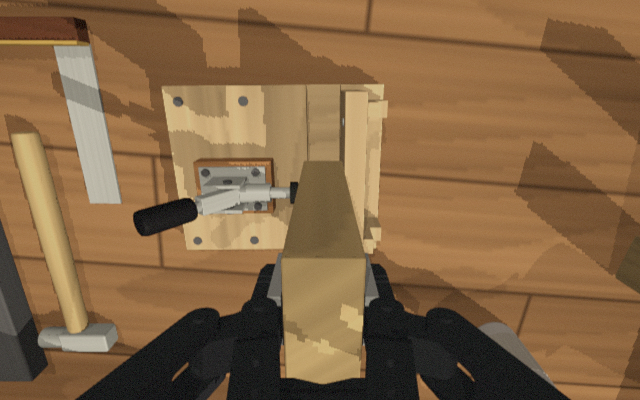

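View pics/s3c.png

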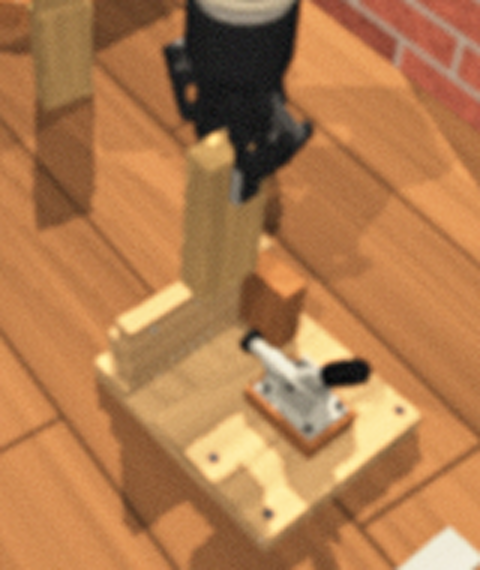

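View pics/t3c.png

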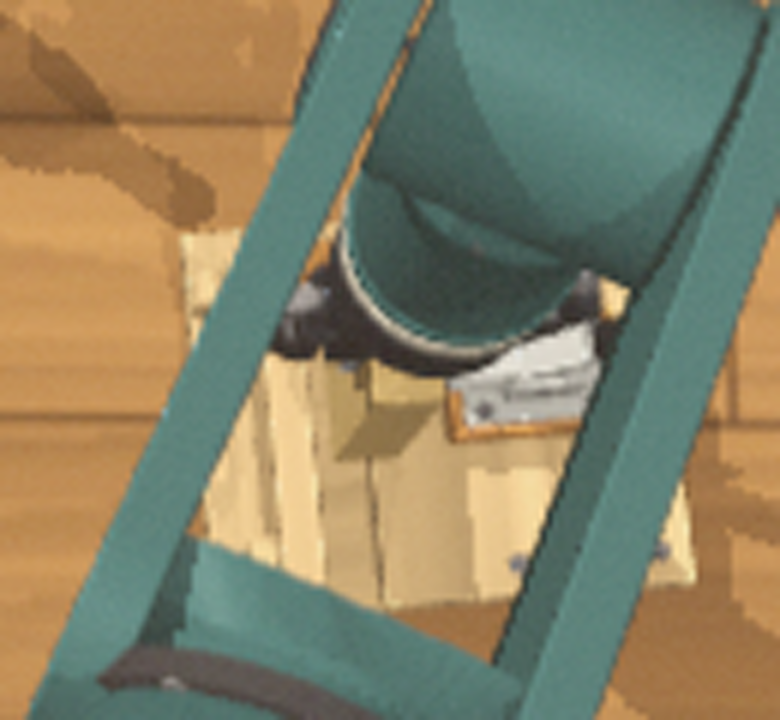

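The wrist view shows the held rail, with its foot edge at (303..348,162). Beyond it are the groove at (308..341,85) and the fence top at (345..366,95), and the sides look parallel. The lever is at lower left (165,215). I'll measure the jig from this frame.

```bash
python3 - <<'E'
from h import *
w=cloud('w3')
def fitx(a):  # y = m x + b
    A=np.c_[a[:,0],np.ones(len(a))];return np.linalg.lstsq(A,a[:,1],rcond=None)[0]
# fence top z~.1
m=(abs(w[...,2]-.1)<.004)&(w[...,0]>.42)&(w[...,0]<.62)&(w[...,1]>-.16)&(w[...,1]<-.08);a=w[m]
print('fence top',len(a),cv2.minAreaRect((a[:,:2]*1000).astype(np.float32)))
# base top region
m=(abs(w[...,2]-.024)<.003)&(w[...,0]>.41)&(w[...,0]<.64)&(w[...,1]>-.33)&(w[...,1]<-.08);a=w[m]
print('base',cv2.minAreaRect((a[:,:2]*1000).astype(np.float32)))
# groove floor
m=(abs(w[...,2]-.012)<.003)&(w[...,0]>.42)&(w[...,0]<.6)&(w[...,1]>-.19)&(w[...,1]<-.11)
a=w[m];print('groove',len(a),cv2.minAreaRect((a[:,:2]*1000).astype(np.float32)))
for v in range(88,160,8):
    r=w[v]; g=[(u,np.round(r[u],4)) for u in range(300,346) if abs(r[u][2]-.012)<.004]
    f=[(u,np.round(r[u],4)) for u in range(335,372) if abs(r[u][2]-.1)<.004]
    if g and f:print(v,'groove',g[0],g[-1],'fence',f[0],f[-1])
# rail visible face (facing camera, -x world side)
for v in range(166,250,16):
    r=w[v];q=[(u,np.round(r[u],4)) for u in range(280,370) if .1<r[u][2]<.3]
    if q:print('rail',v,q[0],q[-1])
crop('w3',270,70,400,190,6,'w3c')
E
```

```text
fence top 2594 ((501.6533508300781, -126.28446960449219), (130.7440643310547, 18.201547622680664), 5.149032115936279)
base ((527.9073486328125, -200.24388122558594), (180.503173828125, 220.23602294921875), 5.095826148986816)
groove 2465 ((472.689208984375, -154.9708251953125), (78.14936828613281, 34.08659362792969), 5.331362724304199)
96 groove (307, array([ 0.446 , -0.1737,  0.0123])) (339, array([ 0.4433, -0.1409,  0.0115])) fence (345, array([ 0.4403, -0.1406,  0.1001])) (367, array([ 0.4389, -0.1235,  0.1004]))
104 groove (307, array([ 0.4539, -0.1732,  0.012 ])) (339, array([ 0.4512, -0.1401,  0.0113])) fence (345, array([ 0.4463, -0.1399,  0.0998])) (367, array([ 0.4448, -0.1229,  0.1018]))
112 groove (307, array([ 0.4619, -0.1726,  0.013 ])) (339, array([ 0.4592, -0.1393,  0.0111])) fence (345, array([ 0.4523, -0.1394,  0.1013])) (367, array([ 0.451 , -0.1217,  0.0983]))
120 groove (307, array([ 0.4701, -0.1721,  0.0115])) (339, array([ 0.4673, -0.1385,  0.0123])) fence (344, array([ 0.4589, -0.1393,  0.0971])) (366, array([ 0.4571, -0.122 ,  0.1005]))
128 groove (307, array([
[... 573 characters left out ...]
 0.0124])) (339, array([ 0.5006, -0.1354,  0.0147])) fence (344, array([ 0.4844, -0.1368,  0.0993])) (365, array([ 0.4827, -0.1197,  0.1005]))
rail 166 (303, array([ 0.487 , -0.1678,  0.1492])) (364, array([ 0.4945, -0.119 ,  0.1004]))
rail 182 (300, array([ 0.4866, -0.1673,  0.1904])) (363, array([ 0.5083, -0.1182,  0.1005]))
rail 198 (295, array([ 0.4874, -0.1681,  0.2168])) (364, array([ 0.5225, -0.1156,  0.1002]))
rail 214 (292, array([ 0.4868, -0.1676,  0.2401])) (363, array([ 0.537 , -0.1148,  0.101 ]))
rail 230 (288, array([ 0.487 , -0.1678,  0.2565])) (363, array([ 0.5522, -0.1129,  0.1008]))
rail 246 (284, array([ 0.4871, -0.1679,  0.27  ])) (362, array([ 0.4852, -0.1406,  0.2693]))
```

View pics/w3c.png

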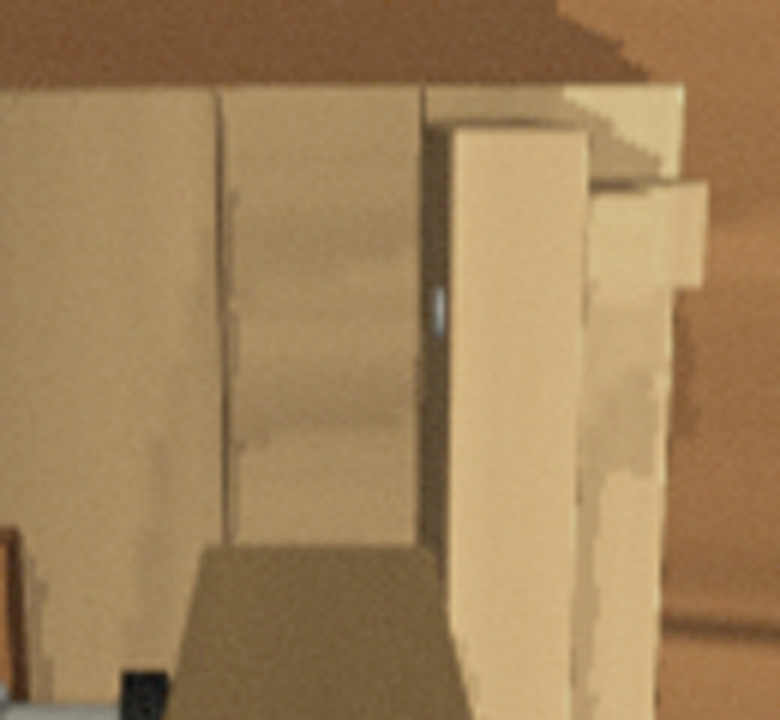

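Jig fit: centre (0.528,-0.200), yaw 5.1°. The rail is about 1 mm off the groove's centre line. I'll correct that and start the descent.

Call:
{"api": "play_rows", "payload": {"commands": [[[0,0,-0.3],[0.14,0.11,0],1],[[0,0,0],[0,0,1.5],1],[[0,0,0],[0,0,2],1],[[0,0,0],[0,0,2],1],[[0,0,0],[0,0,2],1],[[0,0,0],[0,0,1.3],1],[[0,0,0],[0,0,0.5],1],[[0,0,0],[0,0,0],1],[[0,0,0],[0,0,0],1],[[0,0,0],[0,0,0],1]]}}

```text
clock: 6.05
tcp_pos: [0.5161, -0.1516, 0.3147]
tool_rot: [[-0.996, -0.09, 0.002], [-0.09, 0.996, -0.001], [-0.002, -0.001, -1.0]]
wrist_force: [0.3, 0.5, -1.7]
gripper_width: 0.0272
```

```bash
python3 - <<'E'
from h import *
tgt([.5155,-.1511,.290],95.1)
for n,t in(('wrist','w4'),('side','s4')):grab(n,t)
crop('w4',270,40,400,160,6,'w4c');crop('s4',260,130,420,320,3,'s4c')
E
```

```text
t 6.05 tcp [ 0.5161 -0.1516  0.3147] shift cm [0.06 0.06 2.47] turn [-0.05  0.09  0.04] F [ 0.3  0.5 -1.7] w 0.0272
```

View pics/w4.png

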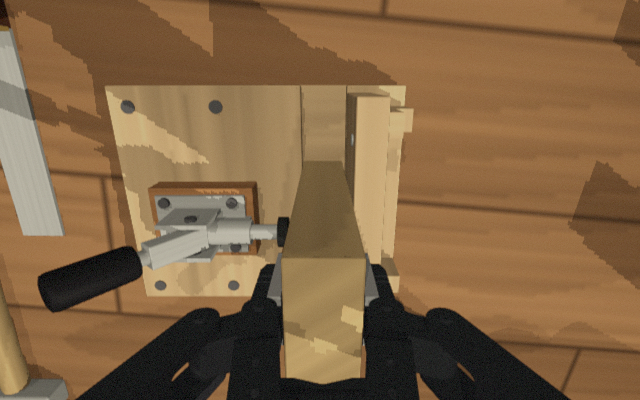

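View pics/s4c.png

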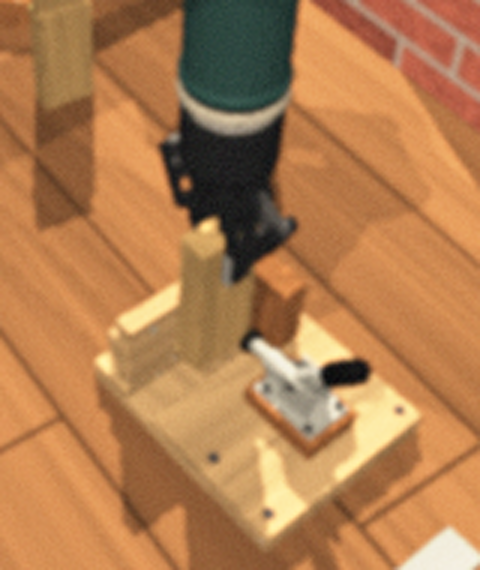

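The wrist view shows the foot edge at (305..346,162) lined up with the groove at (302..346,88), and nothing is touching. I'll go into the groove slowly.

Call:
{"api": "play_rows", "payload": {"commands": [[[0,0,0],[0,0.05,0],1],[[0,0,0],[0,0,0.4],1],[[0,0,0],[0,0,0.4],1],[[0,0,0],[0,0,0.4],1],[[0,0,0],[0,0,0.3],1],[[0,0,0],[0,0,0.2],1],[[0,0,0],[0,0,0.1],1],[[0,0,0],[0,0,0],1],[[0,0,0],[0,0,0],1]]}}

```text
clock: 7.05
tcp_pos: [0.5157, -0.151, 0.2958]
tool_rot: [[-0.996, -0.09, 0.0], [-0.09, 0.996, -0.0], [-0.0, -0.0, -1.0]]
wrist_force: [-0.5, -0.2, -1.9]
gripper_width: 0.0279
```

Call:
{"api": "play_rows", "payload": {"commands": [[[0,0,0],[0,0,0.15],1],[[0,0,0],[0,0,0.15],1],[[0,0,0],[0,0,0.1],1],[[0,0,0],[0,0,0.05],1],[[0,0,0],[0,0,0],1],[[0,0,0],[0,0,0],1]]}}

```text
clock: 7.65
tcp_pos: [0.5156, -0.151, 0.2912]
tool_rot: [[-0.996, -0.09, -0.0], [-0.09, 0.996, -0.0], [0.0, -0.0, -1.0]]
wrist_force: [-0.4, -0.6, -1.8]
gripper_width: 0.0275
```

Call:
{"api": "play_rows", "payload": {"commands": [[[0,0,0],[0,0,0.05],1],[[0,0,0],[0,0,0.05],1],[[0,0,0],[0,0,0],1],[[0,0,0],[0,0,0],1]]}}

```text
clock: 8.05
tcp_pos: [0.5156, -0.1509, 0.2902]
tool_rot: [[-0.996, -0.09, -0.0], [-0.09, 0.996, -0.0], [0.0, -0.0, -1.0]]
wrist_force: [-0.0, 0.1, -1.8]
gripper_width: 0.0274
```

Call:
{"api": "play_rows", "payload": {"commands": [[[0,0,0],[-0.3,0,0],1],[[0,0,0],[-0.4,0,0],1],[[0,0,0],[-0.4,0,0],1],[[0,0,0],[-0.2,0,0],1],[[0,0,0],[-0.1,0,0],1],[[0,0,0],[0,0,0],1],[[0,0,0],[0,0,0],1]]}}

```text
clock: 8.75
tcp_pos: [0.5294, -0.1496, 0.2902]
tool_rot: [[-0.996, -0.09, -0.0], [-0.09, 0.996, -0.0], [0.0, 0.0, -1.0]]
wrist_force: [-0.4, -0.5, -1.4]
gripper_width: 0.0277
```

Call:
{"api": "play_rows", "payload": {"commands": [[[0,0,0],[-0.08,0,0],1],[[0,0,0],[-0.08,0,0],1],[[0,0,0],[0,0,0],1],[[0,0,0],[0,0,0],1]]}}

```text
clock: 9.15
tcp_pos: [0.5311, -0.1495, 0.2902]
tool_rot: [[-0.996, -0.09, -0.0], [-0.09, 0.996, -0.0], [0.0, -0.0, -1.0]]
wrist_force: [0.2, -0.7, -1.3]
gripper_width: 0.0276
```

Expected contact is at about x=0.5334, so I'll creep in 0.5 mm steps.

Call:
{"api": "play_rows", "payload": {"commands": [[[0,0,0],[-0.05,0,0],1],[[0,0,0],[-0.05,0,0],1],[[0,0,0],[-0.05,0,0],1],[[0,0,0],[0,0,0],1],[[0,0,0],[0,0,0],1]]}}

```text
clock: 9.65
tcp_pos: [0.5326, -0.1494, 0.2902]
tool_rot: [[-0.996, -0.09, -0.0], [-0.09, 0.996, -0.0], [0.0, -0.0, -1.0]]
wrist_force: [-0.8, -0.1, -2.2]
gripper_width: 0.0273
```

Call:
{"api": "play_rows", "payload": {"commands": [[[0,0,0],[-0.05,0,0],1],[[0,0,0],[0,0,0],1],[[0,0,0],[0,0,0],1]]}}

```text
clock: 9.95
tcp_pos: [0.5331, -0.1494, 0.2902]
tool_rot: [[-0.996, -0.09, -0.0], [-0.09, 0.996, -0.0], [0.0, -0.0, -1.0]]
wrist_force: [0.4, -0.2, -1.8]
gripper_width: 0.0278
```

Call:
{"api": "play_rows", "payload": {"commands": [[[0,0,0],[-0.05,0,0],1],[[0,0,0],[0,0,0],1],[[0,0,0],[0,0,0],1]]}}

```text
clock: 10.25
tcp_pos: [0.5336, -0.1493, 0.2902]
tool_rot: [[-0.996, -0.09, -0.0], [-0.09, 0.996, -0.0], [0.0, -0.0, -1.0]]
wrist_force: [-0.6, 0.5, -1.8]
gripper_width: 0.028
```

Call:
{"api": "play_rows", "payload": {"commands": [[[0,0,0],[-0.05,0,0],1],[[0,0,0],[0,0,0],1],[[0,0,0],[0,0,0],1]]}}

```text
clock: 10.55
tcp_pos: [0.5341, -0.1492, 0.2902]
tool_rot: [[-0.996, -0.09, -0.0], [-0.09, 0.996, -0.0], [0.0, -0.0, -1.0]]
wrist_force: [-0.1, -0.2, -1.8]
gripper_width: 0.0279
```

Call:
{"api": "play_rows", "payload": {"commands": [[[0,0,0],[-0.05,0,0],1],[[0,0,0],[0,0,0],1],[[0,0,0],[0,0,0],1]]}}

```text
clock: 10.85
tcp_pos: [0.5343, -0.1492, 0.2902]
tool_rot: [[-0.996, -0.09, -0.001], [-0.09, 0.996, -0.0], [0.001, 0.0, -1.0]]
wrist_force: [-1.5, 0.3, 0.4]
gripper_width: 0.0278
```

The stop has just been touched: Fx is -1.5 N and the TCP lags the command. Now down to the floor.

Call:
{"api": "play_rows", "payload": {"commands": [[[0,0,0],[0,0,0.05],1],[[0,0,0],[0,0,0],1],[[0,0,0],[0,0,0],1]]}}

```text
clock: 11.15
tcp_pos: [0.5343, -0.1492, 0.2901]
tool_rot: [[-0.996, -0.09, -0.001], [-0.09, 0.996, -0.0], [0.001, -0.0, -1.0]]
wrist_force: [-3.6, -0.5, 6.2]
gripper_width: 0.0274
```

Call:
{"api": "play_rows", "payload": {"commands": [[[0,0,0],[0,0,0.05],1],[[0,0,0],[0,0,0],1],[[0,0,0],[0,0,0],1]]}}

```text
clock: 11.45
tcp_pos: [0.5343, -0.1492, 0.29]
tool_rot: [[-0.996, -0.09, -0.0], [-0.09, 0.996, -0.0], [0.0, -0.0, -1.0]]
wrist_force: [-4.9, 0.1, 9.1]
gripper_width: 0.0275
```

Floor contact is confirmed (Fz about +9 N) with about 5 N against the stop. I'll release with a small opening and rise.

Call:
{"api": "play_rows", "payload": {"commands": [[[0,0,0],[0,0,0],0.3],[[0,0,0],[0,0,0],0.2],[[0,0,0],[0,0,0],0],[[0,0,0],[0,0,0],-0.2],[[0,0,0],[0,0,0],-0.2],[[0,0,0],[0,0,0],-0.2],[[0,0,0],[0,0,0],-0.2]]}}

```text
clock: 12.15
tcp_pos: [0.5346, -0.1492, 0.2892]
tool_rot: [[-0.996, -0.09, -0.0], [-0.09, 0.996, -0.0], [0.0, -0.0, -1.0]]
wrist_force: [0.2, 0.0, 0.5]
gripper_width: 0.0512
```

Call:
{"api": "play_rows", "payload": {"commands": [[[0,0,0],[0,0,-0.5],-0.2],[[0,0,0],[0,0,-1],-0.2],[[0,0,0],[0,0,-2],-0.2],[[0,0,0],[0,0,-3],-0.2],[[0,0,0],[0,0,-3],-0.2],[[0,0,0],[0,0,-2],-0.2],[[0,0,0],[0,0,0],-0.2],[[0,0,0],[0,0,0],-0.2]]}}

```text
clock: 12.95
tcp_pos: [0.5345, -0.1492, 0.4049]
tool_rot: [[-0.996, -0.09, 0.001], [-0.09, 0.996, -0.001], [-0.001, -0.001, -1.0]]
wrist_force: [-0.6, -0.4, -0.3]
gripper_width: 0.0516
```

```bash
python3 - <<'E'
from h import *
tgt([.5332,-.1465,.4],95.1)
for n,t in(('wrist','w5'),('side','s5')):grab(n,t)
crop('s5',260,150,420,320,4,'s5c')
w=cloud('w5');m=(abs(w[...,2]-.162)<.006)&(abs(w[...,0]-.533)<.06)&(abs(w[...,1]+.15)<.035);a=w[m];print(len(a),np.median(a[:,2]),cv2.minAreaRect((a[:,:2]*1000).astype(np.float32)))
E
```

```text
t 12.95 tcp [ 0.5345 -0.1492  0.4049] shift cm [0.11 0.28 0.49] turn [-0.04  0.07  0.04] F [-0.6 -0.4 -0.3] w 0.0516
3525 0.16246389977559503 ((532.2118530273438, -149.55821228027344), (59.92253112792969, 28.038249969482422), 5.16371488571167)
```

View pics/w5.png

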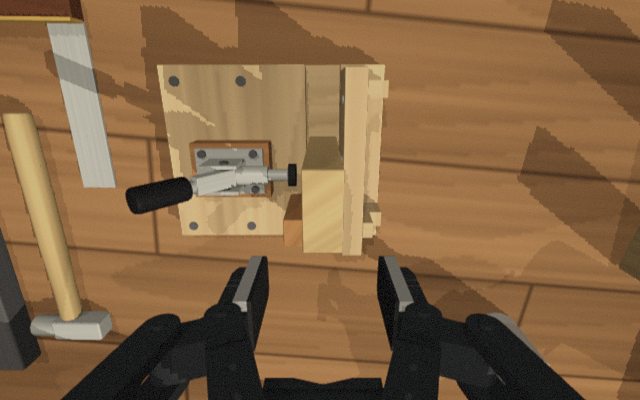

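View pics/s5c.png

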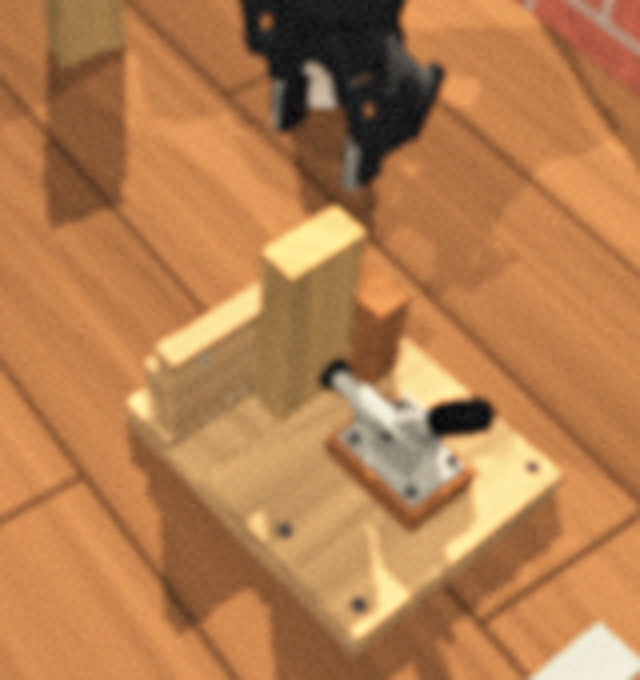

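The rail stands upright in the groove beside the fence, with its top at (305..342,170..250). The stop top is visible at (293,225). I'll measure the gap between the rail's far face and the stop's face in this one frame.

```bash
python3 - <<'E'
from h import *
w=cloud('w5')
a5=np.radians(5.12);ex=np.array([np.cos(a5),np.sin(a5)]);ey=np.array([-ex[1],ex[0]])
m=(abs(w[...,2]-.162)<.006)&(abs(w[...,0]-.533)<.06)&(abs(w[...,1]+.15)<.035);r=w[m][:,:2]
print('rail x rng',np.percentile(r@ex,[0,1,99,100]),'y',np.percentile(r@ey,[0,1,99,100]))
s=np.zeros(w.shape[:2],bool);s[185:260,278:312]=1
m=s&(abs(w[...,2]-.1)<.004);a=w[m][:,:2];print('stop',len(a),np.percentile(a@ex,[0,1,99,100]),np.percentile(a@ey,[0,1,99,100]))
s[:]=0;s[60:260,340:372]=1
m=s&(abs(w[...,2]-.1)<.004);a=w[m][:,:2];print('fence',len(a),np.percentile(a@ex,[0,1,99,100]),np.percentile(a@ey,[0,1,99,100]))
s[:]=0;s[60:250,150:310]=1
m=s&(abs(w[...,2]-.024)<.003);a=w[m];print('base',np.percentile(a[:,:2]@ex,[0,1,99,100]),np.percentile(a[:,:2]@ey,[0,1,99,100]))
# lever grip cloud
s[:]=0;s[170:220,120:195]=1
m=s&(w[...,2]>.08)&(w[...,2]<.2);a=w[m];print('grip',a.mean(0),a.min(0),a.max(0));print('jig-axes x',np.percentile(a[:,:2]@ex,[1,50,99]),'y',np.percentile(a[:,:2]@ey,[1,50,99]))
E
```

```text
rail x rng [0.48678519 0.48713925 0.54579369 0.5467071 ] y [-0.21048756 -0.21017839 -0.1828243  -0.18243844]
stop 532 [0.54698074 0.54733827 0.57290959 0.57327631] [-0.23139387 -0.23110599 -0.21468275 -0.21453342]
fence 4038 [0.42293685 0.42372674 0.58003961 0.58227858] [-0.1796845  -0.1794621  -0.16172839 -0.16139477]
base [0.41786317 0.41889121 0.59584367 0.59842918] [-0.3568474  -0.35485178 -0.21534083 -0.21015351]
grip [ 0.54192805 -0.27369045  0.12708594] [ 0.53265787 -0.29777467  0.09299573] [ 0.55480178 -0.25563585  0.14397677]
jig-axes x [0.50684411 0.51475985 0.52679549] y [-0.3421097  -0.32109158 -0.30409077]
```

The rail-to-stop gap is about 0.3 mm and the fence play is 3 mm, as expected. The lever is about 40° back from upright (joint about 0.1). I'll close the fingers and go behind the lever.

Call:
{"api": "play_rows", "payload": {"commands": [[[0,0,0],[0.05,-3,0],1],[[0,0,0],[0.05,-3.7,0],1],[[0,0,0],[0.05,-3.7,0],1],[[0,0,0],[0.05,-3.7,0],1],[[0,0,0],[0,-3.6,0],1],[[0,0,0],[0,0,0],1],[[0,0,0],[0,0,3],1],[[0,0,0],[0,0,2],1],[[0,0,0],[0,0,0],1],[[0,0,0],[0,0,0],1]]}}

```text
clock: 14.05
tcp_pos: [0.5483, -0.3251, 0.3534]
tool_rot: [[-0.996, -0.09, -0.002], [-0.09, 0.996, 0.002], [0.002, 0.002, -1.0]]
wrist_force: [-0.3, -0.3, 0.8]
gripper_width: -0.0001
```

```bash
python3 - <<'E'
from h import *
tgt([.5482,-.3259,.288],95.1)
for n,t in(('wrist','w6'),('side','s6')):grab(n,t)
crop('s6',290,150,450,320,4,'s6c')
E
```

```text
t 14.05 tcp [ 0.5483 -0.3251  0.3534] shift cm [ 0.   -0.09  6.54] turn [ 0.1  -0.11  0.06] F [-0.3 -0.3  0.8] w -0.0001
```

View pics/w6.png

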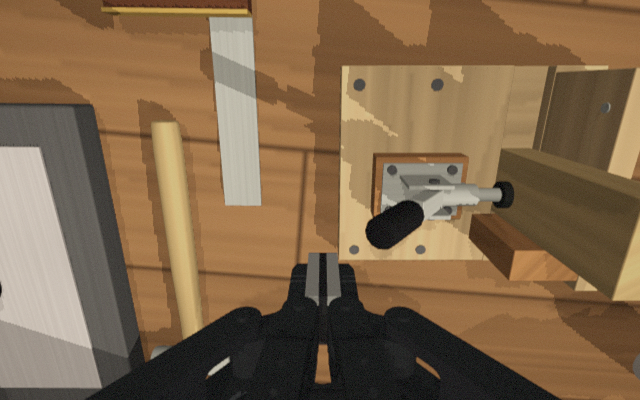

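View pics/s6c.png

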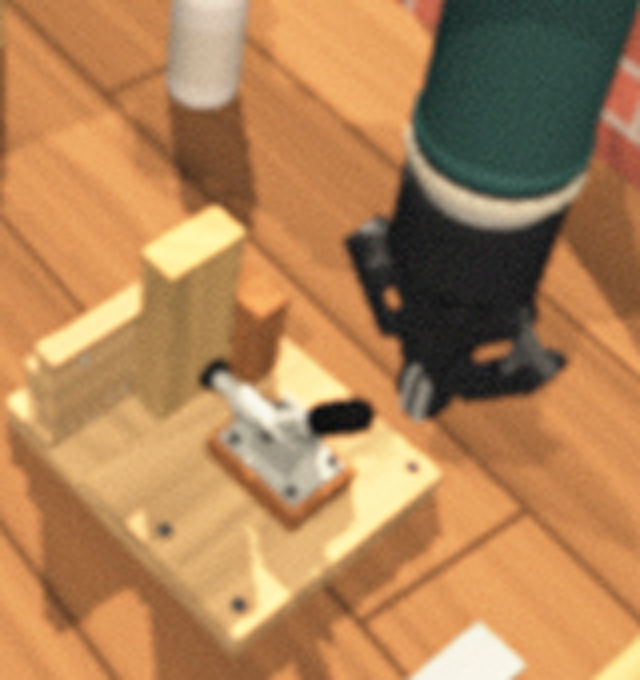

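The wrist view shows the closed fingers at (322,275) behind the lever's grip at (395,225). The knuckles look wide, so I'll check the finger profile before pushing.

```bash
python3 - <<'E'
from h import *
s=arm.read_state();print(np.round(s['qpos'],1))
w=cloud('w6');q=(w-s['tcp_pos'])@s['tool_rot']
T=load('w6')[3];C=-T[:3,:3].T@T[:3,3];print('cam in tool',(C-s['tcp_pos'])@s['tool_rot'])
m=(q[...,2]<.18)&(q[...,2]>-.05)&(abs(q[...,0])<.08)&(abs(q[...,1])<.1)
v=np.zeros(m.shape,bool);v[230:]=1;a=q[m&v]
for y0 in np.arange(-.08,.08,.01):
    b=a[(a[:,1]>=y0)&(a[:,1]<y0+.01)]
    if len(b)>5:print(round(y0*1000),'zmax',round(np.percentile(b[:,2],99),3),'x',np.round(np.percentile(b[:,0],[1,99]),3),len(b))
E
```

```text
[ -36.9   26.2   84.8   -0.    68.9 -132. ]
cam in tool [0.08535429 0.00080394 0.03186375]
-60 zmax 0.102 x [0.012 0.015] 378
-50 zmax 0.113 x [0.012 0.015] 1750
-40 zmax 0.124 x [-0.007  0.014] 3559
-30 zmax 0.129 x [-0.008  0.015] 2827
-20 zmax 0.162 x [0.005 0.019] 2662
-10 zmax 0.168 x [-0.007  0.019] 4568
0 zmax 0.169 x [-0.008  0.019] 4351
10 zmax 0.164 x [0.008 0.019] 3217
20 zmax 0.13 x [-0.008  0.015] 2543
30 zmax 0.126 x [-0.007  0.014] 3655
40 zmax 0.115 x [0.01  0.015] 2052
50 zmax 0.104 x [0.012 0.015] 611
```

Raising the tips to z≈0.12 clears the links by about 8 mm over the lever's top arc. I'll lower, then push along tool +y.

Call:
{"api": "play_rows", "payload": {"commands": [[[0,0,0],[0,0,3],1],[[0,0,0],[0,0,2.5],1],[[0,0,0],[0,0,0.5],1],[[0,0,0],[0,0,0],1],[[0,0,0],[0,0.8,0],1],[[0,0,0],[0,0.8,0],1],[[0,0,0],[0,0.8,0],1],[[0,0,0],[0,0.6,0],1],[[0,0,0],[0,0,0],1]]}}

```text
clock: 15.05
tcp_pos: [0.5471, -0.3013, 0.3007]
tool_rot: [[-0.996, -0.092, 0.007], [-0.092, 0.996, -0.018], [-0.006, -0.019, -1.0]]
wrist_force: [-8.5, -20.5, 19.2]
gripper_width: 0.0001
```

```bash
python3 - <<'E'
from h import *
tgt([.5482,-.3259,.293],95.1)
for n,t in(('wrist','w7'),('side','s7')):grab(n,t)
crop('s7',290,150,450,320,4,'s7c')
E
```

```text
t 15.05 tcp [ 0.5471 -0.3013  0.3007] shift cm [ 0.12 -2.44  0.81] turn [-1.07  0.32  0.2 ] F [ -8.5 -20.5  19.2] w 0.0001
```

View pics/w7.png

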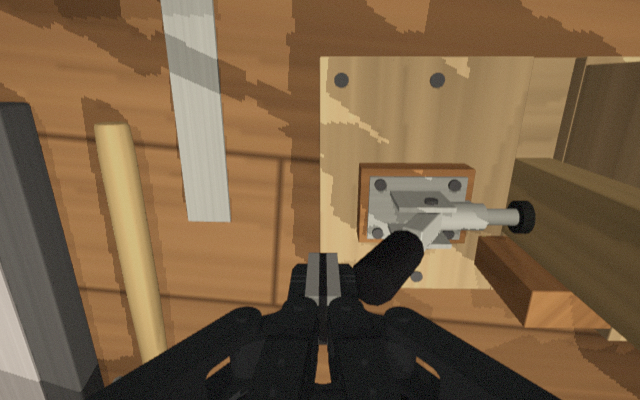

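The force is along the lever's axis (-20 N y, +19 N z), so the fingertips are bearing on the grip's end cap rather than its back. I'll back off, go lower and retry.

Call:
{"api": "play_rows", "payload": {"commands": [[[0,0,0],[0,-1,0],1],[[0,0,0],[0,-1,0],1],[[0,0,0],[0,-1,0],1],[[0,0,0],[0,-0.5,0],1],[[0,0,0],[0,0,0],1],[[0,0,0],[0,0,0],1]]}}

```text
clock: 15.75
tcp_pos: [0.5488, -0.3303, 0.2937]
tool_rot: [[-0.996, -0.09, -0.001], [-0.09, 0.996, 0.001], [0.001, 0.001, -1.0]]
wrist_force: [0.1, -0.2, -0.3]
gripper_width: -0.0
```

```bash
python3 - <<'E'
from h import *
s=arm.read_state();tgt([.5482,-.3359,.28],95.1)
for n,t in(('wrist','w8'),('side','s8')):grab(n,t)
crop('s8',290,150,450,320,4,'s8c')
w=cloud('w8');a5=np.radians(5.12);ex=np.array([np.cos(a5),np.sin(a5)]);ey=np.array([-ex[1],ex[0]])
X=w[...,:2]@ex-.507;Y=w[...,:2]@ey+.2465;Z=w[...,2]
p=load('w8')[0]
m=(abs(X-.01)<.013)&(Y<-.05)&(Y>-.115)&(Z>.07)&(Z<.16)&(p.max(-1)<70)
a=np.c_[Y[m],Z[m]];print(len(a))
for y in np.arange(-.115,-.05,.005):
    b=a[(a[:,0]>=y)&(a[:,0]<y+.005)]
    if len(b)>3:print(round(y*1e3),np.round(np.percentile(b[:,1],[2,50,98])*1e3,1),len(b))
tc=s['tcp_pos'];print('tcp jig',tc[:2]@ex-.507,tc[:2]@ey+.2465)
E
```

```text
t 15.75 tcp [ 0.5488 -0.3303  0.2937] shift cm [ 0.11 -0.55  1.37] turn [ 0.06 -0.05  0.04] F [ 0.1 -0.2 -0.3] w -0.0
3631
-95 [135.  138.7 140.7] 263
-90 [130.6 141.3 143.9] 677
-85 [123.9 143.9 146.6] 829
-80 [115.6 142.  147.7] 674
-75 [106.8 130.5 144.2] 452
-70 [105.4 124.1 135.8] 374
-65 [106.  119.2 128.8] 248
-60 [108.7 115.5 121.5] 112
tcp jig 0.010135779695793157 -0.13147854076642307
```

View pics/s8c.png

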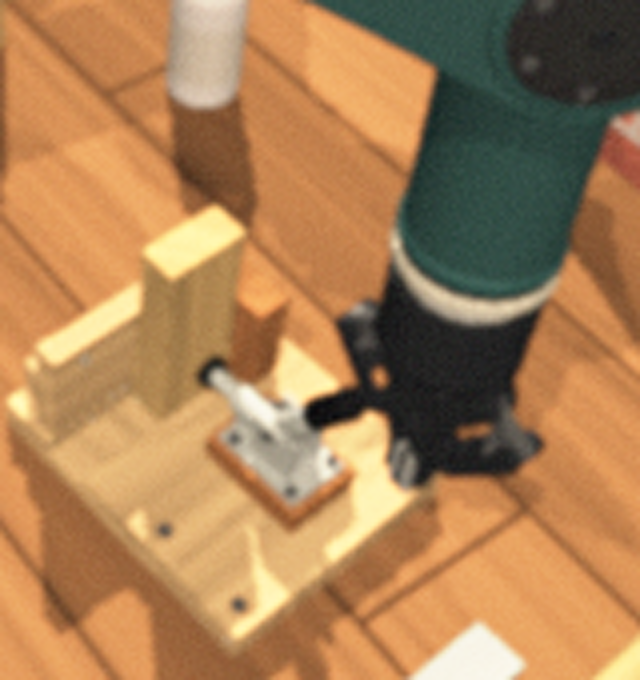

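View pics/w8.png

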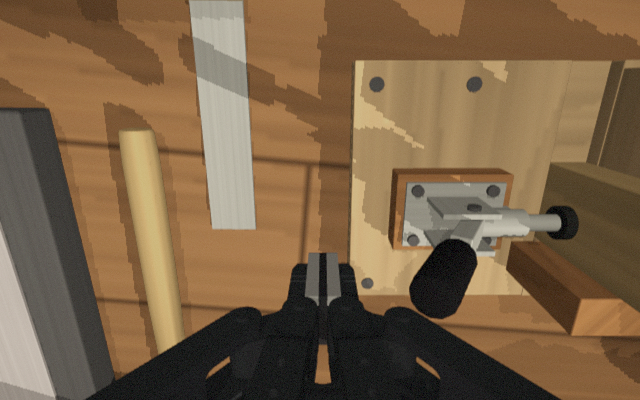

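The side view shows the lever's grip at (340,405) and the fingers at (405,460). The lever fit is 33° back, with the tip's back corner at jig y=-95, z=0.136. I'll push with the tips 24 mm below that corner and rise slightly as the lever comes up.

Call:
{"api": "play_rows", "payload": {"commands": [[[0,0,0],[0,0,0.5],1],[[0,0,0],[0,0,0.4],1],[[0,0,0],[0,1,0],1],[[0,0,0],[0,0.8,0],1],[[0,0,0],[0,0.5,-0.1],1],[[0,0,0],[0,0.5,-0.1],1],[[0,0,0],[0,0,0],1]]}}

```text
clock: 16.55
tcp_pos: [0.5464, -0.303, 0.2882]
tool_rot: [[-0.996, -0.091, 0.0], [-0.091, 0.996, -0.003], [-0.0, -0.003, -1.0]]
wrist_force: [-2.1, -4.3, 1.8]
gripper_width: -0.0001
```

The push force is now about 5 N, as specified. I'll continue.

Call:
{"api": "play_rows", "payload": {"commands": [[[0,0,0],[0,0.5,-0.1],1],[[0,0,0],[0,0.5,-0.1],1],[[0,0,0],[0,0.5,-0.1],1],[[0,0,0],[0,0.5,-0.1],1],[[0,0,0],[0,0.4,-0.1],1],[[0,0,0],[0,0.4,-0.1],1],[[0,0,0],[0,0,0],1]]}}

```text
clock: 17.25
tcp_pos: [0.5452, -0.2759, 0.2955]
tool_rot: [[-0.996, -0.09, 0.005], [-0.09, 0.996, -0.005], [-0.004, -0.005, -1.0]]
wrist_force: [1.7, -5.2, 4.0]
gripper_width: -0.0001
```

```bash
python3 - <<'E'
from h import *
s=arm.read_state();tgt([.5482,-.3359,.28],95.1)
a5=np.radians(5.12);ex=np.array([np.cos(a5),np.sin(a5)]);ey=np.array([-ex[1],ex[0]])
tc=s['tcp_pos'];print('tcp jig',tc[:2]@ex-.507,tc[:2]@ey+.2465)
for n,t in(('wrist','w9'),('side','s9')):grab(n,t)
crop('s9',290,150,450,320,4,'s9c')
E
```

```text
t 17.25 tcp [ 0.5452 -0.2759  0.2955] shift cm [ 0.24 -6.    1.58] turn [-0.3   0.25  0.07] F [ 1.7 -5.2  4. ] w -0.0001
tcp jig 0.01136111286522734 -0.0769462850898785
```

View pics/s9c.png

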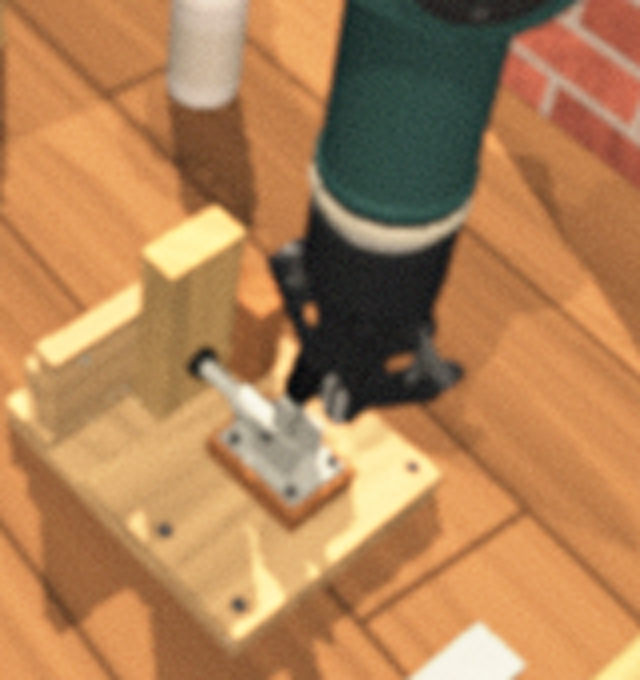

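View pics/w9.png

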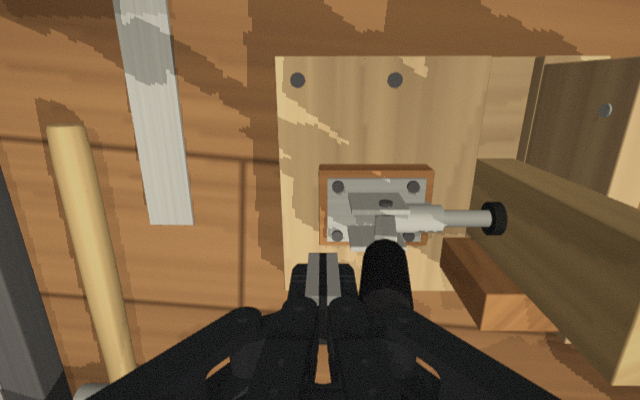

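The lever is now almost upright (grip at (385,280) in the wrist view) and the pad is moving towards the rail. I'll continue in small steps.

Call:
{"api": "play_rows", "payload": {"commands": [[[0,0,0],[0,0.3,-0.05],1],[[0,0,0],[0,0.3,0],1],[[0,0,0],[0,0.3,0],1],[[0,0,0],[0,0.2,0],1],[[0,0,0],[0,0,0],1]]}}

```text
clock: 17.85
tcp_pos: [0.5438, -0.2646, 0.295]
tool_rot: [[-0.996, -0.09, 0.003], [-0.09, 0.996, -0.003], [-0.003, -0.003, -1.0]]
wrist_force: [1.5, -4.9, 3.0]
gripper_width: -0.0002
```

Call:
{"api": "play_rows", "payload": {"commands": [[[0,0,0],[0,0.15,0],1],[[0,0,0],[0,0.15,0],1],[[0,0,0],[0,0.1,0],1],[[0,0,0],[0,0,0],1]]}}

```text
clock: 18.25
tcp_pos: [0.5433, -0.2609, 0.2948]
tool_rot: [[-0.996, -0.09, 0.003], [-0.09, 0.996, -0.003], [-0.002, -0.003, -1.0]]
wrist_force: [0.6, -5.4, 4.8]
gripper_width: -0.0001
```

Call:
{"api": "play_rows", "payload": {"commands": [[[0,0,0],[0,0.1,0],1],[[0,0,0],[0,0.1,0],1],[[0,0,0],[0,0,0],1]]}}

```text
clock: 18.55
tcp_pos: [0.5432, -0.2592, 0.295]
tool_rot: [[-0.996, -0.09, 0.003], [-0.09, 0.996, -0.004], [-0.003, -0.004, -1.0]]
wrist_force: [0.4, -7.2, 4.9]
gripper_width: -0.0001
```

Call:
{"api": "play_rows", "payload": {"commands": [[[0,0,0],[0,0.1,0],1],[[0,0,0],[0,0.1,0],1],[[0,0,0],[0,0,0],1]]}}

```text
clock: 18.85
tcp_pos: [0.543, -0.2574, 0.2951]
tool_rot: [[-0.996, -0.09, 0.003], [-0.09, 0.996, -0.004], [-0.003, -0.004, -1.0]]
wrist_force: [0.6, -8.0, 5.7]
gripper_width: 0.0004
```

Call:
{"api": "play_rows", "payload": {"commands": [[[0,0,0],[0,0.1,0],1],[[0,0,0],[0,0.1,0],1],[[0,0,0],[0,0,0],1]]}}

```text
clock: 19.15
tcp_pos: [0.5429, -0.2556, 0.2952]
tool_rot: [[-0.996, -0.09, 0.003], [-0.09, 0.996, -0.005], [-0.003, -0.005, -1.0]]
wrist_force: [-0.4, -8.9, 7.5]
gripper_width: -0.0003
```

Call:
{"api": "play_rows", "payload": {"commands": [[[0,0,0],[0,0.1,0],1],[[0,0,0],[0,0.1,0],1],[[0,0,0],[0,0,0],1]]}}

```text
clock: 19.45
tcp_pos: [0.5428, -0.2547, 0.2954]
tool_rot: [[-0.996, -0.09, 0.004], [-0.09, 0.996, -0.007], [-0.003, -0.008, -1.0]]
wrist_force: [-0.2, -12.3, 5.1]
gripper_width: -0.0003
```

```bash
python3 - <<'E'
from h import *
s=arm.read_state();tgt([.5482,-.3359,.28],95.1)
a5=np.radians(5.12);ex=np.array([np.cos(a5),np.sin(a5)]);ey=np.array([-ex[1],ex[0]])
tc=s['tcp_pos'];print('tcp jig',tc[:2]@ex-.507,tc[:2]@ey+.2465)
grab('wrist','w10')
E
```

```text
t 19.45 tcp [ 0.5428 -0.2547  0.2954] shift cm [ 0.2  -8.12  1.6 ] turn [-0.43  0.17  0.09] F [ -0.2 -12.3   5.1] w -0.0003
tcp jig 0.01091385448337101 -0.05562170306848346
```

View pics/w10.png

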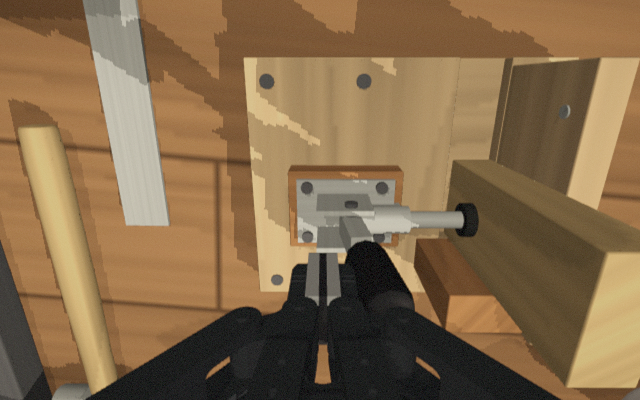

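The pad is on the rail at (466,218), the lever is past upright, and the last 2 mm only advanced 0.9 mm. I'll press once more to confirm the end stop.

Call:
{"api": "play_rows", "payload": {"commands": [[[0,0,0],[0,0.1,0],1],[[0,0,0],[0,0.1,0],1],[[0,0,0],[0,0,0],1]]}}

```text
clock: 19.8
tcp_pos: [0.5428, -0.254, 0.2955]
tool_rot: [[-0.996, -0.091, 0.004], [-0.091, 0.996, -0.01], [-0.003, -0.01, -1.0]]
wrist_force: [-1.4, -18.0, 2.8]
gripper_width: 0.0003
```

That's the hard end stop (18 N, only 0.7 mm travelled). I'll back off, rise and inspect.

Call:
{"api": "play_rows", "payload": {"commands": [[[0,0,0],[0,-0.5,0],1],[[0,0,0],[0,-1.5,0],1],[[0,0,0],[0,-3,0],1],[[0,0,0],[0,-3,0],1],[[0,0,0],[0,0,-2],1],[[0,0,0],[0,0,-4],1],[[0,0,0],[0,0,-4],1],[[0,0,0],[0,0,-1],1],[[0,0,0],[0,0,0],1],[[0,0,0],[0,0,0],1]]}}

```text
clock: 20.8
tcp_pos: [0.5483, -0.3293, 0.4021]
tool_rot: [[-0.996, -0.09, -0.002], [-0.09, 0.996, 0.002], [0.002, 0.002, -1.0]]
wrist_force: [-0.1, -0.3, -0.2]
gripper_width: 0.0
```

```bash
python3 - <<'E'
from h import *
s=arm.read_state();tgt([.5482,-.3359,.28],95.1)
for n,t in(('wrist','w11'),('side','s11'),('top','t11')):grab(n,t)
crop('s11',280,170,420,320,4,'s11c')
w=cloud('w11')
a5=np.radians(5.12);ex=np.array([np.cos(a5),np.sin(a5)]);ey=np.array([-ex[1],ex[0]])
X=w[...,:2]@ex;Y=w[...,:2]@ey;Z=w[...,2]
def rg(n,m):print(n,m.sum(),'x',np.round(np.percentile(X[m],[0,1,99,100]),4),'y',np.round(np.percentile(Y[m],[0,1,99,100]),4),'z',np.round(np.median(Z[m]),4))
m=(abs(Z-.162)<.005)&(X>.47)&(X<.56)&(Y>-.225)&(Y<-.165);rg('rail top',m);print(cv2.minAreaRect((w[m][:,:2]*1000).astype(np.float32)))
m=(abs(Z-.1)<.004)&(X>.54)&(X<.59)&(Y>-.235)&(Y<-.205);rg('stop',m)
m=(abs(Z-.1)<.004)&(X>.41)&(X<.6)&(Y>-.185)&(Y<-.15);rg('fence',m)
m=(Z>.11)&(Z<.17)&(X>.49)&(X<.54)&(Y>-.34)&(Y<-.23);rg('lever',m)
for z in np.arange(.08,.165,.01):
    b=(abs(Z-z)<.005)&(abs(X-.517)<.02)&(Y>-.34)&(Y<-.225)
    if b.sum()>5:print(round(z,3),np.round(np.percentile(Y[b]+.2465,[2,50,98])*1e3,1),b.sum())
E
```

```text
t 20.8 tcp [ 0.5483 -0.3293  0.4021] shift cm [ 0.04 -0.68 12.21] turn [ 0.12 -0.12  0.05] F [-0.1 -0.3 -0.2] w 0.0
rail top 4014 x [0.4868 0.4873 0.546  0.5472] y [-0.2092 -0.2082 -0.1802 -0.1783] z 0.1624
((532.2775268554688, -147.11734008789062), (60.375850677490234, 30.780595779418945), 4.366150856018066)
stop 956 x [0.5401 0.5415 0.5733 0.5737] y [-0.2323 -0.2319 -0.2055 -0.205 ] z 0.1004
fence 2623 x [0.4231 0.4233 0.5814 0.5829] y [-0.185  -0.1831 -0.162  -0.1607] z 0.1005
lever 1515 x [0.5063 0.5067 0.5265 0.5278] y [-0.2925 -0.2918 -0.2687 -0.2674] z 0.1502
0.08 [-60.8 -45.  -28.4] 466
0.09 [-44.7 -43.7 -33.4] 116
0.1 [-43.4 -42.5 -32.3] 149
0.11 [-45.5 -42.1 -35. ] 27
0.12 [-45.7 -42.8 -30.4] 177
0.13 [-44.6 -41.8 -29.2] 201
0.14 [-43.6 -40.5 -28.5] 229
0.15 [-42.3 -36.7 -21.8] 415
0.16 [-39.9 -32.6 -23.9] 473
```

View pics/w11.png

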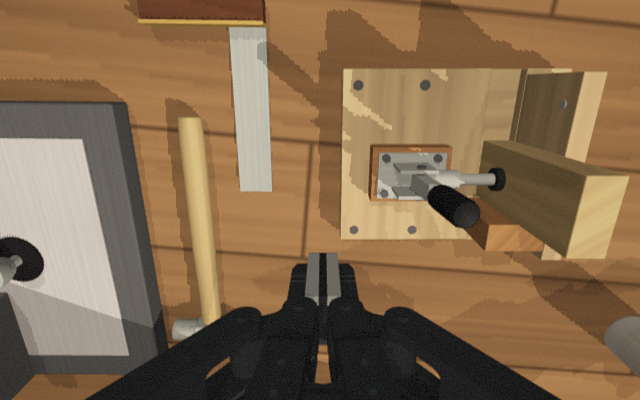

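View pics/s11c.png

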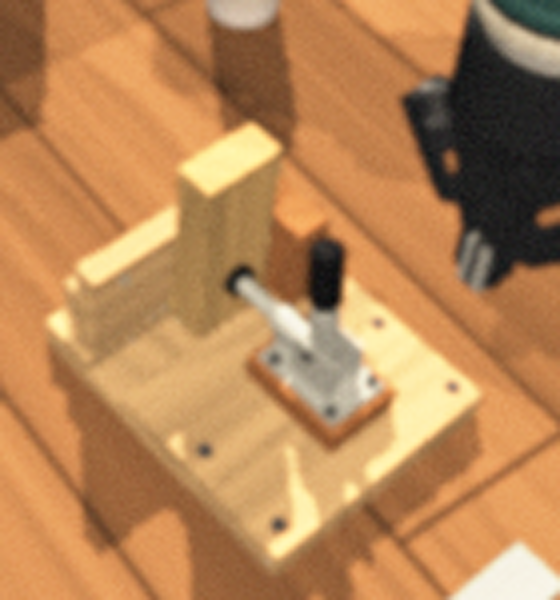

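View pics/s11.png

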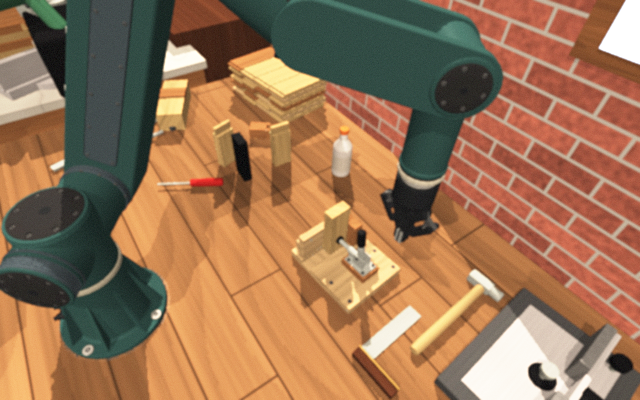

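The lever stands about 6.5° past upright (grip at (450,205) in the wrist view) with the pad against the rail at (497,179). One last check from above for the rail's yaw and seating.

Call:
{"api": "play_rows", "payload": {"commands": [[[0,0,0],[0,3,-0.3],1],[[0,0,0],[0,4,0],1],[[0,0,0],[0,4,0],1],[[0,0,0],[0,4,0],1],[[0,0,0],[0,3,0],1],[[0,0,0],[0,0,0],1],[[0,0,0],[0,0,0],1]]}}

```text
clock: 21.65
tcp_pos: [0.5325, -0.1497, 0.4059]
tool_rot: [[-0.996, -0.091, -0.002], [-0.091, 0.996, 0.0], [0.002, 0.0, -1.0]]
wrist_force: [-0.1, -0.5, -0.5]
gripper_width: -0.0001
```

```bash
python3 - <<'E'
from h import *
s=arm.read_state();tgt([.5345,-.1492,.4049],95.1)
grab('wrist','w12')
w=cloud('w12')
a5=np.radians(5.12);ex=np.array([np.cos(a5),np.sin(a5)]);ey=np.array([-ex[1],ex[0]])
X=w[...,:2]@ex;Y=w[...,:2]@ey;Z=w[...,2]
def rg(n,m):print(n,m.sum(),'x',np.round(np.percentile(X[m],[0,1,99,100]),4),'y',np.round(np.percentile(Y[m],[0,1,99,100]),4),'z',np.round(np.median(Z[m]),4))
m=(abs(Z-.162)<.005)&(X>.47)&(X<.56)&(Y>-.225)&(Y<-.165);rg('rail top',m);print(cv2.minAreaRect((w[m][:,:2]*1000).astype(np.float32)))
m=(abs(Z-.1)<.003)&(X>.545)&(X<.59)&(Y>-.235)&(Y<-.213);rg('stop',m)
m=(abs(Z-.1)<.003)&(X>.41)&(X<.48)&(Y>-.185)&(Y<-.15);rg('fence',m);a=w[m];print(cv2.minAreaRect((a[:,:2]*1000).astype(np.float32)))
E
```

```text
t 21.65 tcp [ 0.5325 -0.1497  0.4059] shift cm [-0.2   0.04  0.1 ] turn [ 0.02 -0.09  0.14] F [-0.1 -0.5 -0.5] w -0.0001
rail top 3369 x [0.4869 0.4871 0.5442 0.5464] y [-0.2075 -0.2072 -0.1798 -0.1795] z 0.1624
((531.8118896484375, -146.63438415527344), (59.497276306152344, 28.023977279663086), 5.078987121582031)
stop 549 x [0.5469 0.5474 0.5725 0.573 ] y [-0.2315 -0.2312 -0.2135 -0.2134] z 0.1004
fence 1737 x [0.4228 0.4228 0.4797 0.48  ] y [-0.1797 -0.1795 -0.1618 -0.1615] z 0.1005
((464.8135986328125, -129.62696838378906), (57.2088623046875, 18.095579147338867), 5.237218379974365)
```

View pics/w12.png

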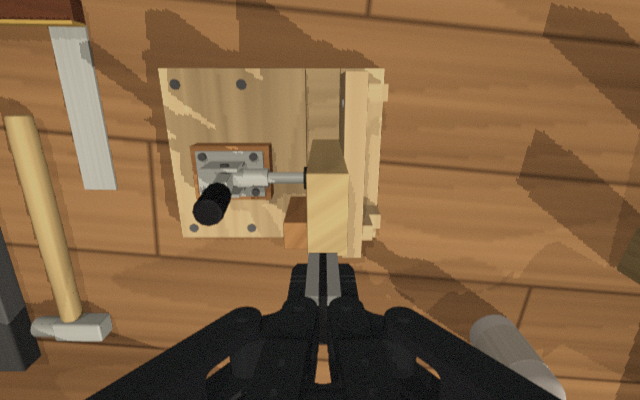

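The rail's face meets the fence (-0.1795 vs -0.1797), its edge meets the stop (0.5469), and yaw is 5.1° against 5.2° for the fence. The lever is shut and the pad is on the rail, so I'm handing in.

```bash
python3 -c "
from h import *
print(arm.job_done())"
```

```text
the job is handed in; nothing more can be done
None
```

The square rail is standing in the jig's groove, up against the end stop, with the toggle clamp fully shut on it. I handed the job in at about 22 s on the robot clock; it reports no verdict.

**What I did:** I picked the only rail with a plain square top and gripped it at 40 N. I lowered it into the groove and slid it in 0.5 mm steps until it touched the stop. The wrist force was about 5 N towards the stop and 9 N on the floor. Then I released it and pushed the lever over from behind with closed fingers until it hit its end stop.

**Last checks (camera depth and wrist force):**

| Check | Result |
|---|---|
| Rail edge to stop | about 0.5 mm or less |
| Rail face to fence | flush, within about 0.3 mm |
| Yaw, rail vs fence | 5.1° vs 5.2° |
| Rail top height | 162.4 mm (162 expected), so the foot is on the groove floor |
| Lever | about 6.5° past upright (fully shut is 7°) |
| Robot | clear of everything |

- **Pad force:** I could not measure it directly. I saw the pad against the rail, and the rail moved over to the fence as the clamp shut.
- **Failed first push:** my first push on the lever bore on the end of the grip and reached about 29 N at the wrist. I backed off, went lower and repeated it, at about 5–9 N until the lever hit its end stop, where I pressed to 18 N to confirm.
- **Other objects:** the finished rails and other bench items looked unmoved in the last side view, but I did not measure them again.

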